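Pop the press-on cap off a records canister

TASK

Open the wide-rimmed records canister: take the C-shaped puller, hook its fork under the rim of the cap and pull straight up until the cap pops off. Handle the cap with the puller only, never with the fingers: carry it on the fork, lower it upright into the shallow tray without dropping it and draw the fork out from under it. Then stand the puller upright on the bare counter and let go, leaving the other things on the counter where they are.

Things in the scene. Friction and masses are not known exactly. Their poses are not given: they have to be found in the camera images.
- canister: Aluminium canister, fixed to the counter and upright, 96 mm in diameter and 85 mm high to its flat shoulder, with a narrow neck (40 mm in diameter) on which the cap sits; origin at the centre of its underside, z up. The neck stands 34 mm above the shoulder and has four sprung detents that hold the cap.
- cap: Grey plastic press-on cap, about 120 g, 50 mm high, hollow and open below: a skirt 58 mm in diameter from the lower edge up to 32 mm, above it the projecting rim and a low crown. Origin at the centre of its lower edge, z up along its axis. Seated, the lower edge is 87 mm above the counter. It lets go with a click at an upward pull of roughly 10 to 15 N; it is clear of the neck after rising 32 mm.
- cap_rim (a point): Point on the cap's axis at the level of the underside of its rim, 32 mm above the cap's lower edge. The rim is 94 mm in diameter and 8 mm thick. Seated, there is a free gap under the rim from the canister's shoulder (85 mm above the counter) to 119 mm, around the skirt. Once off, the cap hangs by its rim on the fork with the skirt between the tines.
- puller: Loose steel C-shaped puller, about 300 g, 140 mm high, 106 mm long, 90 mm wide, standing on its fork. Origin on the underside in the middle of the fork slot, straight below the grip; x points along the tines to their tips, z up. A back plate at x = -66 to -58 mm rises from the fork to an arm that runs forward over the fork (underside at z = 80 mm) and carries the grip.
- puller_grip (a point): Point in the puller's black block grip to hold from above, 118 mm above the puller's underside on its z axis. The block is 60 mm long along x, 24 mm thick along y (close the fingers along y), and 50 mm high (z = 90 to 140 mm); the steel arm lies directly below it.
- puller_fork (a point): Middle of the fork slot at the level of the tines' upper faces, 8 mm above the puller's underside. The fork is 8 mm thick: two parallel tines 12 mm wide, 66 mm apart inside, 90 mm over all, ending 40 mm ahead (+x) of this point; the slot is open at that end and closed 50 mm behind it. The cap's axis should be at this point when pulling.
- tray: Shallow square dark steel tray fixed to the counter, 150 by 150 mm, lip 10 mm high and 4 mm wide, floor 4 mm thick; origin at the centre of its underside. With the cap standing in it, there is a gap of more than 20 mm between lip and the cap's rim, through which the fork is drawn out.
- tin: Bystander: slimmer plain aluminium tin, fixed, 72 mm in diameter, 116 mm high, without projecting rim. Origin at the centre of its underside.
- stapler: Bystander: stapler, 150 by 38 by 53 mm, loose; origin at the centre of its underside.
- stamp: Bystander: rubber stamp with wooden knob, 36 by 56 by 75 mm, loose; origin at the centre of its underside.
- punch: Bystander: steel hole punch, 100 by 130 by 57 mm, loose; origin at the centre of its underside.
- pencil_cup: Bystander: black cup with pencils, 76 mm in diameter, 125 mm high over the pencils, loose; origin at the centre of its underside.
There are look-alikes about, which are no part of the job. Several things look just like the tray: the one meant starts farthest from the robot's base.

How it is judged (in metres and radians):
On the way, in this order (a step that is already met when the one before it is completed fails the run):
1. the puller pulls on the seated cap with over 5 N (contact force between puller and cap above 5 N and z of cap in the frame of canister below 0.097 m and horizontal distance between cap and canister below 0.006 m).
2. the cap is off, above the neck, lifted straight and riding on the puller (z of cap in the frame of canister above 0.126 m and horizontal distance between cap and canister below 0.04 m and angle between cap's own z axis and vertical below 0.35 rad and contact force between puller and cap above 0.3 N), for 0.1 s.
3. the puller lowers the cap upright into the tray, to within 20 mm of its floor (x of cap in the frame of tray between -0.06 and 0.06 m and y of cap in the frame of tray between -0.06 and 0.06 m and height (world z) of cap below 0.025 m and angle between cap's own z axis and vertical below 0.3 rad and contact force between puller and cap above 0.3 N).
At the end, for the whole second after the job is handed in: The cap stands upright (within 0.1 rad) and at rest on the tray's floor, its axis within 60 mm of the tray's centre along both tray axes; the puller stands upright (within 0.1 rad) and at rest on the bare counter, not on the tray and not touching the cap (x of cap in the frame of tray between -0.06 and 0.06 m and y of cap in the frame of tray between -0.06 and 0.06 m and height (world z) of cap below 0.009 m and angle between each of cap, puller's own z axis and vertical below 0.1 rad and linear speed of each of cap, puller below 0.02 m/s and height (world z) of puller between -0.003 and 0.0035 m and contact force between puller and cap below 0.1 N).
It fails at once if the fingers touch the cap (contact force between the fingers and cap above 1 N).
It fails at once if a loose bystander is shifted by more than 30 mm (distance of any of stapler, stamp, punch, pencil_cup from where it was at the start of the episode above 0.03 m).
It also fails if it takes over 64 s, if anything falls off the work surface, if the arm or the gripper's body presses on something with over 40 N, if the wrist force passes 120 N, or if a joint passes its speed limit or range.

ROBOT

A 6-joint arm with a two-finger parallel gripper is mounted at the origin on the work surface. World frame = base frame: x ahead of the robot, y to its left, z up, the work surface at z = 0. Lengths are in mm, angles in rad, forces in N, time in s.
With the tool pointing down it reaches from about 400 to 925 mm from the base axis. Payload 12.5 kg.
Tool frame: the origin (TCP) lies midway between the tips of the shut fingers; the grasp point (between the pads) lies 19 mm behind it; z points along the fingers, y is the line along which they close (so a half turn about z gives the same grasp; the last joint's range is limited). The gripper opens to 95 mm and grips with 3 to 60 N. Pads are 20 mm wide; open, the fingers measure 119 mm over their backs; the gripper's body (75 mm by 180 mm) begins 59 mm behind the grasp point.
Start: joints at [1.105, 0.491, 1.559, -0, 1.092, -0.106], TCP at [220.04, 585.006, 186.361] pointing down, gripper open.
Joint ranges: [-3.1, 3.1], [-0.84, 2.19], [0.05, 2.79], [-1.13, 4.28], [0.06, 2.93], [-2.69, 2.69]. Speed limits (rad/s): [2.22, 2.22, 2.79, 3.14, 3.14, 3.14].

INTERFACE

Orientations are given as [roll, pitch, yaw] about the fixed x, y, z axes, in that order (R = Rz(yaw) Ry(pitch) Rx(roll)).
In Python, from cell import state, viewer, env, models gives the robot as it stands. The module is installed in compiled form; this text tells all that it offers.
- The arm moves only by the tool arm_command, never from a script. Its argument "rows" is a list of rows, each a list of 2 entries, a list of its own where there are three numbers: the shift along the tool's x, y, z normalised to -1 to 1, where 1 is 0.25 m, then the turn about the tool's z normalised to -1 to 1, where 1 is pi rad. A call has exactly 5 rows; each row shifts and turns the commanded pose from where the row before left it, along the tool's axes as they then stand; what a row does not reach is not made up. A row lasts 1/10 s, in which the tool goes at most 50 mm and 8.59 degrees, less where a joint would pass 70% of its speed; a pose out of reach is approached as far as the arm can. A call with a number of a shift or a turn outside -1 to 1 is refused whole. A call with a gripper value outside its range is refused whole. "claw" is the opening, from 0 (shut) to 1 (fully open), set as the call begins (left out, the last holds). The fingers move at their own pace and stop on an object; the grip force is fixed at half the most. Time passes only in rows, so rows that do not move let the fingers close, or fill a call up. It gives the time, the measured TCP pose, the force, the opening and the grip force at its end, in the units of the state.
- state(): the state, without advancing time (a new reading comes with each control period).
- viewer.read_camera(name): name is "side" or "top" or "wrist"; returns (picture, depth): 420x560x3 uint8, red, green, blue; 420x560 float32, mm along the optical axis (not along the pixel's ray), 0 where there is no reading.
- viewer.get_calibration(name): a dict with "camera_matrix" (3x3 intrinsics, pixels), "world_to_cam" (4x4, takes a point from world to camera coordinates). Camera axes: x right, y up, looking along -z (the intrinsics and any distortion apply to the point x, -y, -z); pixel columns grow to the right and rows downward; lengths in mm; the calibration is good to about 2 mm. A picture is of the moment at which its call begins: read the wrist's pose just before it. get_calibration takes no time and is no camera call; for the wrist camera it gives the pose at the moment of the call.
- env.job_done(): hands the job in; it is judged then, once.
Trained networks look in the newest picture that a camera, given by its name, has taken for a name from the list of things; names that differ only in an ending like _2 or _b are one class to them, and where a whole thing is asked for, a point or a joint stands for the part that bears it (a point fixed in the world has none). Each returns a list of dicts, best first, with "confidence" (0 to 1); they miss things now and then, are a little off and sometimes report something else, mostly with a low value. They report only what shows in the picture. A call takes as long as a camera call. They do not tell look-alikes from the thing itself.
- models.search_frame(camera, label): "position" ([x, y, z] in mm, in world coordinates, good to about 4 mm: the middle of the surface that is visible of it).
- models.mark_of(camera, label): "position" ([x, y, z] in mm, in world coordinates, good to about 4 mm: a listed point, or the origin of a listed thing).
The state is a dict: "t": time; "joints": joint angles; "qvel": joint speeds; "tau": joint torques, N m; "eef_pos": TCP position; "tcp_rot": TCP orientation; "ft_force": force on the tool from outside, world axes, zero at the start; "moment": the same for the moment, N m; "opening": opening from 0.0 (shut) to 1.0 (fully open); "grip_force": force on a finger pad.
Only numpy, scipy, OpenCV 4.12 (cv2) and the standard library are available. Lean on these libraries where they do the work, as an engineer would, in place of code of your own. Each camera call takes 0.05 s, during which the arm holds its last target. There are 200 camera calls.

## Working session

There is one attempt and no reset: what is moved stays moved. The work goes in short steps, Python scripts to look and compute and a tool call to move; the robot and the scene stay as the last step left them, time stands still between calls to the robot, and variables do not carry over. Pictures are saved under pics/ and viewed, at most 10 in all, crops included, and the job is handed in when it is done.

Besides the shell and the picture viewer there is one more tool, called after ">>>" by a JSON object that holds its "name" and its "arguments", one argument or row to a line. arm_command: Moves the arm, as the interface text tells. Scaled input: -1 to 1 covers 0.25 m each way for a shift and pi rad each way for a turn. Its arguments: {"type":"object","properties":{"rows":{"type":"array","items":{"type":"array"}},"claw":{"type":"number"}},"required":["rows"]}

```bash
mkdir -p pics
python3 - <<'E'
from cell import state, viewer, env, models
import cv2
s=state();print(s)
for c in ["top","side"]:
    p,d=viewer.read_camera(c);cv2.imwrite(f"pics/{c}0.png",p[:,:,::-1])
    k=viewer.get_calibration(c);print(c,k)
    for l in ["canister","cap","cap_rim","puller","puller_grip","puller_fork","tray","tin","stapler","stamp","punch","pencil_cup"]:
        print(l,[([round(v) for v in r["position"]],round(r["confidence"],2)) for r in models.mark_of(c,l)])
E
```

```text
{'t': 0.0, 'joints': array([ 1.10540438e+00,  4.91573212e-01,  1.55947515e+00, -2.05212869e-05,
        1.09170023e+00, -1.05580879e-01]), 'qvel': array([ 0.00023805, -0.00056294,  0.00085176, -0.00035321,  0.0002238 ,
       -0.00037614]), 'tau': array([ 2.84691254e-03, -6.12626910e+01, -2.58173704e+01,  6.92936475e-02,
        4.82453650e-02, -1.10187218e-04]), 'eef_pos': array([219.90280293, 584.72698343, 185.74443796]), 'tcp_rot': array([-3.14044123e+00, -1.03720457e-04,  2.78179100e+00]), 'ft_force': array([-1.14719694, -0.76952394, -0.35075684]), 'moment': array([ 0.00180044, -0.01360961,  0.00440862]), 'grip_force': 0.0, 'opening': 0.9948469398207336}
top {'camera_matrix': array([[433.67248439,   0.        , 290.2644065 ],
       [  0.        , 433.67248439, 207.8348638 ],
       [  0.        ,   0.        ,   1.        ]]), 'world_to_cam': array([[ 1.17085046e-02, -9.99561899e-01,  2.71831057e-02,
        -2.83561152e+01],
       [ 9.96655495e-01,  1.38645624e-02,  8.05332123e-02,
        -5.75519458e+02],
       [-8.08748124e-02,  2.61492682e-02,  9.96381192e-01,
        -1.
[... 908 characters left out ...]
],
       [ 3.10779643e-02,  6.31256659e-01,  7.74951089e-01,
        -9.38103727e+01],
       [-4.31429080e-02, -7.73755801e-01,  6.32013172e-01,
        -1.02186051e+03],
       [ 0.00000000e+00,  0.00000000e+00,  0.00000000e+00,
         1.00000000e+00]])}
canister [([574, -122, 0], 0.67)]
cap [([570, -124, 84], 0.55)]
cap_rim [([567, -124, 121], 0.62)]
puller [([539, 113, -3], 0.75)]
puller_grip [([539, 113, 121], 0.73)]
puller_fork [([539, 110, 6], 0.91)]
tray [([464, -344, -4], 0.82), ([358, -7, 0], 0.82)]
tin [([446, 362, -1], 0.65), ([460, -344, -3], 0.46)]
stapler [([759, -44, 1], 0.91)]
stamp [([647, 278, 0], 0.63)]
punch [([738, -256, -2], 0.63)]
pencil_cup [([740, 156, 0], 0.87)]
```

View pics/top0.png

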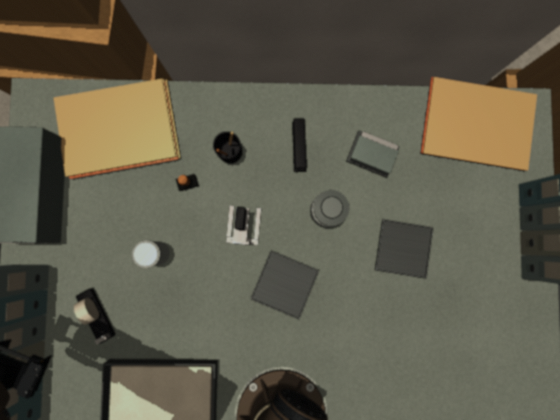

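View pics/side0.png

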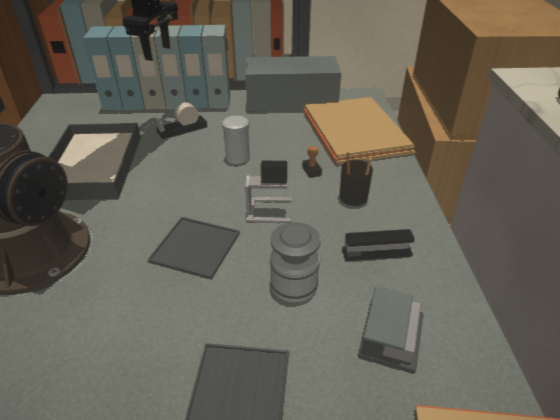

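```bash
cat > h.py <<'E'
from cell import state, viewer, env, models
import cv2, numpy as np
def cloud(c):
    k=viewer.get_calibration(c); p,d=viewer.read_camera(c)
    K=k["camera_matrix"]; v,u=np.indices(d.shape)
    x=(u-K[0,2])/K[0,0]*d; y=(v-K[1,2])/K[1,1]*d
    P=np.stack([x,-y,-d,np.ones_like(d)],-1)@np.linalg.inv(k["world_to_cam"]).T
    P[d<=0]=np.nan
    return p,P[...,:3]
def near(P,xy,r,z0,z1):
    Q=P.reshape(-1,3); return Q[(np.hypot(*(Q[:,:2]-xy).T)<r)&(Q[:,2]>z0)&(Q[:,2]<z1)]
def rect(Q): 
    c,s,a=cv2.minAreaRect(Q[:,:2].astype(np.float32)); return np.round(c,1),np.round(s,1),round(a,1)
def circ(Q):
    h=cv2.convexHull(Q[:,:2].astype(np.float32))[:,0]
    A=np.c_[2*h,np.ones(len(h))]; s=np.linalg.lstsq(A,(h**2).sum(1),rcond=None)[0]
    return np.round(s[:2],1), round(float(np.sqrt(s[2]+s[0]**2+s[1]**2)),1)
def wr(c,name):
    p,P=cloud(c); cv2.imwrite(f"pics/{name}.png",p[:,:,::-1]); return P
E
python3 - <<'E'
from h import *
for c in ["top","side"]:
    p,P=cloud(c)
    for n,a in dict(fork=((535,111),85,3,25),grip=((538,111),60,130,150)).items():
        Q=near(P,*a)
        if len(Q)>3: print(c,n,len(Q),rect(Q),Q[:,2].mean())
    for n,a in dict(rim=((571,-123),70,118,150),crown=((571,-123),70,132,145)).items():
        Q=near(P,*a); print(c,n,len(Q),circ(Q),np.median(Q[:,2]))
    # tray by colour: dark
    Q=P.reshape(-1,3); g=p.reshape(-1,3).max(1)
    m=(np.abs(Q[:,0]-465)<130)&(np.abs(Q[:,1]+348)<130)&(g<70)&(Q[:,2]<25); print(c,"tray",m.sum(),rect(Q[m]))
E
```

```text
top fork 564 (array([533.3, 109.2]), array([163.7, 161.6]), 20.8) 6.583728748544421
top grip 221 (array([540.1, 111.5]), array([24.3, 59.8]), 85.8) 139.44885365093586
top rim 997 (array([ 571.2, -125.2]), 46.3) 131.44180594094792
top crown 463 (array([ 568.6, -127.9]), 41.2) 136.3334773896695
top tray 2540 (array([ 464.5, -348.7]), array([150.3, 146.7]), 81.2)
side fork 435 (array([525.4, 113.1]), array([ 94.9, 105.2]), 86.3) 6.773197971559695
side grip 217 (array([538. , 110.9]), array([25.8, 58.6]), 87.2) 136.27439575993998
side rim 1468 (array([ 569.5, -124.7]), 47.0) 128.47280560946547
side crown 503 (array([ 569.4, -125.6]), 28.2) 135.2747633856908
side tray 178 (array([ 464.1, -342.4]), array([134. , 144.6]), 82.2)
```

>>> {"name": "arm_command", "arguments": {
  "rows": [
    [[0, 0, 0], -0.032],
    [[0, 0, 0], -0.032],
    [[0, 0, 0], -0.031],
    [[-0.1, -0.15, 0], 0],
    [[-0.1, -0.15, 0], 0]
  ],
  "claw": 1
}}

```text
t: 1.9
eef_pos: [265.2, 506.5, 186.0]
tcp_rot: [-3.141, -0.0, 3.083]
ft_force: [0.3, -0.1, 0.2]
opening: 0.999
grip_force: 0.0
```

>>> {"name": "arm_command", "arguments": {
  "rows": [
    [[-0.1186, -0.1515, 0], 0],
    [[-0.1186, -0.1515, 0], 0],
    [[-0.1186, -0.1515, 0], 0],
    [[-0.1186, -0.1515, 0], 0],
    [[-0.1186, -0.1515, 0], 0]
  ]
}}

```text
t: 2.4
eef_pos: [402.6, 307.3, 186.6]
tcp_rot: [3.141, 0.001, 3.08]
ft_force: [0.7, 0.0, 0.0]
opening: 0.999
grip_force: 0.0
```

>>> {"name": "arm_command", "arguments": {
  "rows": [
    [[-0.1186, -0.1515, 0], 0],
    [[-0.1186, -0.1515, 0], 0],
    [[-0.1186, -0.1515, 0], 0],
    [[-0.1186, -0.1515, 0], 0],
    [[-0.1186, -0.1515, 0], 0]
  ]
}}

```text
t: 2.9
eef_pos: [539.0, 109.0, 186.6]
tcp_rot: [3.141, 0.0, 3.08]
ft_force: [0.6, -0.0, -0.6]
opening: 1.001
grip_force: 0.0
```

Run:
```python
from h import *
s=state();print(s["eef_pos"],s["tcp_rot"],s["joints"])
P=wr("wrist","w1")
Q=near(P,(539,111),60,128,150);print(len(Q),Q[:,2].mean() if len(Q) else 0,rect(Q) if len(Q)>3 else 0)
Q=near(P,(539,111),90,3,15);print(len(Q),rect(Q))
print(models.mark_of("wrist","puller_grip"),models.mark_of("wrist","puller_fork"))
print(viewer.get_calibration("wrist"))
```

```text
[538.99674561 108.9679414  186.55150886] [3.14138587e+00 4.74622865e-04 3.08006178e+00] [ 7.92750487e-02  3.84010278e-01  1.74436456e+00  1.62838033e-04
  1.01271888e+00 -1.43007665e+00]
2565 140.22100277821474 (array([538. , 114.2]), array([23.9, 59.9]), 86.1)
2367 (array([538.3, 114.5]), array([158.1, 160.1]), 36.9)
[{'position': [544.3, 112.8, 118.0], 'confidence': 0.57}] []
{'camera_matrix': array([[352.15054066,   0.        , 280.85972577],
       [  0.        , 352.15054066, 204.8007935 ],
       [  0.        ,   0.        ,   1.        ]]), 'world_to_cam': array([[ 6.46375750e-02,  9.97908805e-01, -3.98721037e-05,
        -1.43760685e+02],
       [-9.59173546e-01,  6.21175508e-02, -2.75912158e-01,
         5.41277794e+02],
       [-2.75332695e-01,  1.78725371e-02,  9.61182854e-01,
        -2.45578164e+02],
       [ 0.00000000e+00,  0.00000000e+00,  0.00000000e+00,
         1.00000000e+00]])}
```

View pics/w1.png

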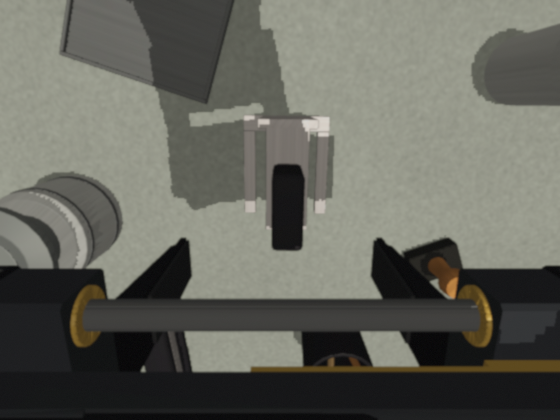

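>>> {"name": "arm_command", "arguments": {
  "rows": [
    [[0, 0.014, 0], 0],
    [[0, 0, 0.1], 0],
    [[0, 0, 0.1], 0],
    [[0, 0, 0.1], 0],
    [[0, 0, 0.05], 0]
  ]
}}

```text
t: 3.55
eef_pos: [536.9, 115.9, 97.4]
tcp_rot: [-3.141, -0.002, 3.082]
ft_force: [0.2, -0.6, 0.1]
opening: 1.0
grip_force: 0.0
```

>>> {"name": "arm_command", "arguments": {
  "rows": [
    [[0, 0, 0], 0],
    [[0, 0, 0], 0],
    [[0, 0, 0], 0],
    [[0, 0, 0], 0],
    [[0, 0, 0], 0]
  ],
  "claw": 0
}}

```text
t: 4.05
eef_pos: [538.5, 114.4, 99.5]
tcp_rot: [3.141, 0.001, 3.08]
ft_force: [-0.7, -0.4, 0.9]
opening: 0.636
grip_force: 0.0
```

>>> {"name": "arm_command", "arguments": {
  "rows": [
    [[0, 0, 0], 0],
    [[0, 0, 0], 0],
    [[0, 0, 0], 0],
    [[0, 0, 0], 0],
    [[0, 0, 0], 0]
  ]
}}

```text
t: 4.55
eef_pos: [538.3, 114.3, 98.8]
tcp_rot: [3.142, 0.0, 3.08]
ft_force: [0.3, -0.9, 0.2]
opening: 0.25
grip_force: 29.9
```

>>> {"name": "arm_command", "arguments": {
  "rows": [
    [[0, 0, -0.08], 0],
    [[0, 0, -0.16], 0],
    [[0, 0, -0.16], 0],
    [[0.137, 0, 0], 0],
    [[0.137, 0, 0], 0]
  ]
}}

```text
t: 5.05
eef_pos: [469.3, 118.5, 199.2]
tcp_rot: [3.141, 0.001, 3.08]
ft_force: [-0.0, -0.1, -3.5]
opening: 0.249
grip_force: 30.0
```

>>> {"name": "arm_command", "arguments": {
  "rows": [
    [[0, -0.095, 0], 0],
    [[0, -0.095, 0], 0],
    [[0, -0.095, 0], 0],
    [[0, -0.095, 0], 0],
    [[0, -0.095, 0], 0]
  ]
}}

```text
t: 5.55
eef_pos: [462.2, -0.8, 198.6]
tcp_rot: [3.141, -0.001, 3.08]
ft_force: [0.4, 0.1, -2.4]
opening: 0.25
grip_force: 30.0
```

>>> {"name": "arm_command", "arguments": {
  "rows": [
    [[0, -0.095, 0], 0],
    [[0, -0.095, 0], 0],
    [[0, -0.095, 0], 0],
    [[0, -0.095, 0], 0],
    [[0, -0.095, 0], 0]
  ]
}}

```text
t: 6.05
eef_pos: [455.0, -119.4, 198.5]
tcp_rot: [3.141, -0.001, 3.08]
ft_force: [-0.1, 0.7, -3.8]
opening: 0.252
grip_force: 30.0
```

Run:
```python
from h import *
s=state();print(s["eef_pos"],s["tcp_rot"],s["ft_force"])
for c in ["side","top","wrist"]:
    P=wr(c,c+"2")
    for l in ["puller_fork","cap_rim","puller_grip","cap"]:
        print(c,l,[(np.round(r["position"]),round(r["confidence"],2)) for r in models.mark_of(c,l)])
    Q=near(P,(571,-124),65,121,150); print("rim",len(Q),circ(Q) if len(Q)>5 else 0)
    Q=near(P,(456,-118),100,92,112); print("fork",len(Q),rect(Q) if len(Q)>5 else 0, np.percentile(Q[:,2],[10,50,90]) if len(Q) else 0)
```

```text
[ 454.95843359 -119.37756737  198.54637471] [ 3.14124836e+00 -5.42761527e-04  3.08017209e+00] [-0.07728934  0.69323081 -3.82589647]
side puller_fork [(array([ 459., -120.,  106.]), 0.57)]
side cap_rim [(array([ 572., -126.,  119.]), 0.73)]
side puller_grip [(array([ 458., -120.,  220.]), 0.66)]
side cap [(array([ 570., -122.,   87.]), 0.91)]
rim 1417 (array([ 569.4, -124.9]), 46.8)
fork 903 (array([ 470.9, -121. ]), array([ 94.2, 162.8]), 85.8) [101.44704602 105.97141714 107.85956018]
top puller_fork []
top cap_rim [(array([ 570., -124.,  120.]), 0.61)]
top puller_grip []
top cap [(array([ 569., -124.,   89.]), 0.58)]
rim 918 (array([ 571.4, -125.2]), 46.2)
fork 28 (array([475.7, -83.7]), array([44.7,  8.4]), 0.3) [105.90084504 107.89894172 110.64881863]
wrist puller_fork []
wrist cap_rim [(array([ 574., -123.,  117.]), 0.83)]
wrist puller_grip [(array([ 461., -118.,  218.]), 0.91)]
wrist cap [(array([743., 156.,   1.]), 0.29)]
rim 2346 (array([ 570. , -123.9]), 43.0)
fork 3663 (array([ 442.2, -116.7]), array([ 90.2, 105.4]), 86.6) [107.8812096  108.93879398 109.89557679]
```

View pics/wrist2.png

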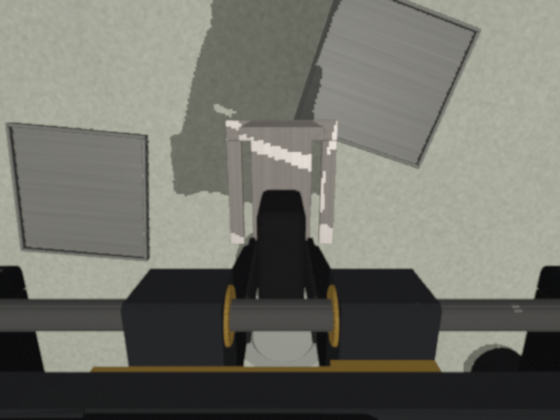

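View pics/side2.png

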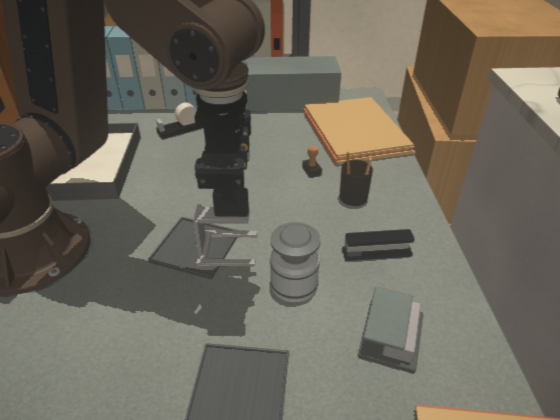

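Run:
```python
from h import *
for c in ["side","wrist","top"]:
    p,P=cloud(c); Q=P.reshape(-1,3); Q=Q[(Q[:,2]>103)&(Q[:,2]<112)&(abs(Q[:,1]+119)<70)]
    for x in (455,465,475,485,493):
        y=np.sort(Q[abs(Q[:,0]-x)<4,1])
        if len(y): 
            g=np.flatnonzero(np.diff(y)>15); print(c,x,[ (round(a.min()),round(a.max()),len(a)) for a in np.split(y,g+1)])
    b=np.abs(Q[:,0]-470)<60; print("tip x",np.percentile(Q[b&(Q[:,0]<510),0],[1,99]) if b.any() else 0)
```

```text
side 455 [(-166, -153, 24), (-87, -75, 22)]
side 465 [(-165, -154, 21), (-88, -74, 22)]
side 475 [(-167, -154, 27), (-88, -75, 23)]
side 485 [(-167, -155, 22), (-89, -76, 23)]
side 493 [(-168, -155, 16), (-90, -76, 23)]
tip x [410.94558773 495.43222555]
wrist 455 [(-163, -151, 126), (-85, -73, 137)]
wrist 465 [(-164, -151, 133), (-86, -74, 133)]
wrist 475 [(-164, -152, 123), (-86, -75, 124)]
wrist 485 [(-165, -153, 122), (-87, -75, 130)]
wrist 493 [(-165, -153, 45), (-87, -75, 116)]
tip x [410.73489452 494.68881642]
top 455 [(-80, -80, 3)]
top 465 [(-83, -80, 4)]
top 475 [(-88, -82, 8)]
top 493 [(-88, -79, 6)]
tip x [454.0889763  498.08135664]
```

>>> {"name": "arm_command", "arguments": {
  "rows": [
    [[0, 0.006, 0], 0],
    [[-0.06, 0, 0], 0],
    [[-0.06, 0, 0], 0],
    [[-0.06, 0, 0], 0],
    [[-0.03, 0, 0], 0]
  ]
}}

```text
t: 7.45
eef_pos: [508.8, -120.2, 198.7]
tcp_rot: [3.142, 0.0, 3.08]
ft_force: [-0.6, 0.6, -2.9]
opening: 0.253
grip_force: 30.0
```

>>> {"name": "arm_command", "arguments": {
  "rows": [
    [[-0.02, 0, 0], 0],
    [[-0.02, 0, 0], 0],
    [[-0.02, 0, 0], 0],
    [[-0.02, 0, 0], 0],
    [[-0.02, 0, 0], 0]
  ]
}}

```text
t: 7.95
eef_pos: [533.1, -121.8, 198.9]
tcp_rot: [3.142, 0.0, 3.08]
ft_force: [-0.0, 0.4, -3.0]
opening: 0.248
grip_force: 30.0
```

Run:
```python
from h import *
s=state();print(s["eef_pos"],s["tcp_rot"],s["ft_force"])
for c in ["side","wrist"]:
    p,P=cloud(c); Q=P.reshape(-1,3); Q=Q[(Q[:,2]>104)&(Q[:,2]<112)&(abs(Q[:,1]+122)<70)]
    for x in (470,480,490,500,510,520,530,540,550,560):
        y=np.sort(Q[abs(Q[:,0]-x)<4,1])
        if len(y): 
            g=np.flatnonzero(np.diff(y)>10); print(c,x,[ (round(a.min()),round(a.max()),len(a)) for a in np.split(y,g+1)])
```

```text
[ 533.0892349  -121.78008221  198.87939234] [3.14152551e+00 1.11367225e-04 3.08017913e+00] [-0.03261975  0.37536822 -3.00884664]
side 470 [(-166, -142, 44)]
side 480 [(-165, -74, 140)]
side 490 [(-166, -153, 23), (-89, -76, 20)]
side 500 [(-166, -153, 29), (-87, -77, 19)]
side 510 [(-169, -154, 24), (-89, -79, 21)]
side 520 [(-168, -154, 25), (-90, -76, 20)]
side 530 [(-168, -155, 26), (-86, -78, 5)]
side 540 [(-169, -158, 23)]
side 550 [(-170, -157, 20)]
side 560 [(-170, -159, 21)]
wrist 470 [(-163, -143, 176), (-93, -73, 109)]
wrist 480 [(-163, -152, 129), (-83, -73, 132)]
wrist 490 [(-164, -152, 151), (-86, -74, 153)]
wrist 500 [(-164, -152, 143), (-86, -75, 142)]
wrist 510 [(-165, -153, 138), (-87, -75, 141)]
wrist 520 [(-166, -153, 135), (-88, -76, 137)]
wrist 530 [(-166, -154, 134), (-89, -76, 127)]
wrist 540 [(-167, -155, 93), (-89, -77, 117)]
wrist 550 [(-168, -164, 19), (-83, -77, 35)]
```

>>> {"name": "arm_command", "arguments": {
  "rows": [
    [[-0.03, 0, 0], 0],
    [[-0.03, 0, 0], 0],
    [[-0.03, 0, 0], 0],
    [[-0.03, 0, 0], 0],
    [[-0.026, 0, 0], 0]
  ]
}}

```text
t: 8.55
eef_pos: [570.0, -124.0, 198.7]
tcp_rot: [3.141, -0.0, 3.08]
ft_force: [0.0, 0.3, -3.5]
opening: 0.254
grip_force: 30.0
```

>>> {"name": "arm_command", "arguments": {
  "rows": [
    [[0, 0, -0.01], 0],
    [[0, 0, -0.01], 0],
    [[0, 0, -0.01], 0],
    [[0, 0, -0.008], 0],
    [[0, 0, 0], 0]
  ]
}}

```text
t: 9.05
eef_pos: [569.2, -124.0, 208.8]
tcp_rot: [-3.141, 0.001, 3.08]
ft_force: [0.3, -0.3, -3.5]
opening: 0.251
grip_force: 30.0
```

>>> {"name": "arm_command", "arguments": {
  "rows": [
    [[0, 0, -0.003], 0],
    [[0, 0, -0.003], 0],
    [[0, 0, -0.003], 0],
    [[0, 0, -0.003], 0],
    [[0, 0, -0.003], 0]
  ]
}}

```text
t: 9.55
eef_pos: [568.9, -123.9, 211.4]
tcp_rot: [3.141, -0.001, 3.08]
ft_force: [0.3, -0.6, -12.7]
opening: 0.252
grip_force: 30.0
```

Contact: about 9 N of pull. Continue.

>>> {"name": "arm_command", "arguments": {
  "rows": [
    [[0, 0, -0.003], 0],
    [[0, 0, -0.003], 0],
    [[0, 0, -0.003], 0],
    [[0, 0, -0.003], 0],
    [[0, 0, -0.003], 0]
  ]
}}

```text
t: 10.05
eef_pos: [569.2, -124.0, 216.0]
tcp_rot: [3.142, -0.0, 3.08]
ft_force: [-0.6, -0.2, -13.3]
opening: 0.251
grip_force: 30.0
```

>>> {"name": "arm_command", "arguments": {
  "rows": [
    [[0, 0, -0.006], 0],
    [[0, 0, -0.01], 0],
    [[0, 0, -0.02], 0],
    [[0, 0, -0.02], 0],
    [[0, 0, -0.02], 0]
  ]
}}

```text
t: 10.55
eef_pos: [569.7, -124.1, 236.2]
tcp_rot: [-3.141, 0.002, 3.08]
ft_force: [-0.9, -0.2, -4.6]
opening: 0.252
grip_force: 30.0
```

>>> {"name": "arm_command", "arguments": {
  "rows": [
    [[0, 0, -0.03], 0],
    [[0, 0, -0.03], 0],
    [[0, 0, -0.03], 0],
    [[0, 0, -0.03], 0],
    [[0, 0, 0], 0]
  ]
}}

```text
t: 11.05
eef_pos: [569.6, -124.1, 266.1]
tcp_rot: [-3.141, 0.002, 3.08]
ft_force: [0.2, -0.4, -5.2]
opening: 0.25
grip_force: 30.0
```

Run:
```python
from h import *
s=state();print(s["eef_pos"],s["ft_force"],s["joints"])
P=wr("side","side3")
for c in ["side"]:
    for l in ["cap","cap_rim","puller_fork"]:
        print(c,l,[(np.round(r["position"]),round(r["confidence"],2)) for r in models.mark_of(c,l)])
```

```text
[ 569.63063958 -124.13928683  266.11082373] [ 0.15837185 -0.40548361 -5.19316606] [-3.27895923e-01  3.59642140e-01  1.55648408e+00  8.91162343e-05
  1.22347848e+00 -1.83735909e+00]
side cap [(array([ 571., -122.,  142.]), 0.91)]
side cap_rim [(array([ 568., -123.,  174.]), 0.58)]
side puller_fork []
```

View pics/side3.png

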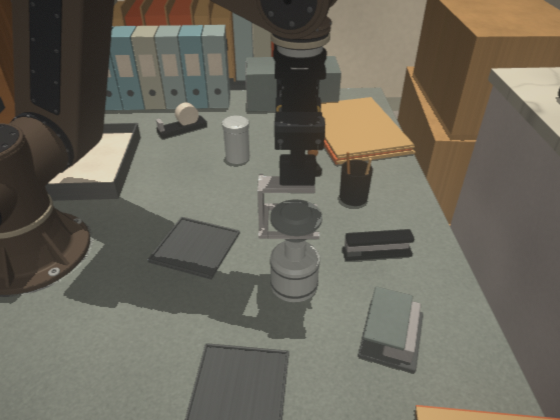

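>>> {"name": "arm_command", "arguments": {
  "rows": [
    [[0.0074, -0.0186, 0], 0],
    [[0.0147, -0.0372, 0], 0],
    [[0.0221, -0.0558, 0], 0],
    [[0.0258, -0.0651, 0], 0],
    [[0.0258, -0.0651, 0], 0]
  ]
}}

```text
t: 11.75
eef_pos: [540.8, -184.4, 264.8]
tcp_rot: [-3.141, -0.0, 3.08]
ft_force: [0.5, -0.1, -4.5]
opening: 0.248
grip_force: 30.0
```

>>> {"name": "arm_command", "arguments": {
  "rows": [
    [[0.0258, -0.0651, 0], 0],
    [[0.0258, -0.0651, 0], 0],
    [[0.0258, -0.0651, 0], 0],
    [[0.0258, -0.0651, 0], 0],
    [[0.0258, -0.0651, 0], 0]
  ]
}}

```text
t: 12.25
eef_pos: [503.3, -263.7, 264.8]
tcp_rot: [-3.142, -0.0, 3.08]
ft_force: [0.2, 0.9, -4.0]
opening: 0.247
grip_force: 30.0
```

>>> {"name": "arm_command", "arguments": {
  "rows": [
    [[0.0258, -0.0651, 0], 0],
    [[0.0258, -0.0651, 0], 0],
    [[0.0258, -0.0651, 0], 0],
    [[0.0258, -0.0651, 0], 0],
    [[0.0184, -0.0465, 0], 0]
  ]
}}

```text
t: 12.75
eef_pos: [468.4, -338.4, 264.8]
tcp_rot: [-3.142, -0.0, 3.079]
ft_force: [0.3, 0.6, -4.6]
opening: 0.249
grip_force: 30.0
```

>>> {"name": "arm_command", "arguments": {
  "rows": [
    [[0.011, -0.028, 0], 0],
    [[0.007, -0.018, 0], 0],
    [[0, 0, 0.02], 0],
    [[0, 0, 0.04], 0],
    [[0, 0, 0.05], 0]
  ]
}}

```text
t: 13.25
eef_pos: [464.4, -347.5, 236.4]
tcp_rot: [3.142, 0.0, 3.081]
ft_force: [0.5, 0.6, -4.1]
opening: 0.25
grip_force: 30.0
```

Run:
```python
from h import *
s=state();print(s["eef_pos"],s["tcp_rot"],s["ft_force"],s["joints"])
P=wr("side","side4"); wr("wrist","wrist4"); wr("top","top4")
for c in ["side","wrist","top"]:
    for l in ["cap","cap_rim","tray","puller_fork"]:
        print(c,l,[(np.round(r["position"]),round(r["confidence"],2)) for r in models.mark_of(c,l)])
```

```text
[ 464.42897068 -347.5217387   236.43460844] [3.14154242e+00 2.43423541e-04 3.08087723e+00] [ 0.46724747  0.57811301 -4.07141969] [-7.56354557e-01  3.79689173e-01  1.60598133e+00  2.12615156e-04
  1.15576749e+00 -2.26652118e+00]
side cap [(array([ 468., -346.,  113.]), 0.94)]
side cap_rim [(array([ 462., -348.,  145.]), 0.66)]
side tray [(array([357.,  -4.,   1.]), 0.73), (array([ 462., -344.,   -4.]), 0.71)]
side puller_fork []
wrist cap []
wrist cap_rim []
wrist tray []
wrist puller_fork []
top cap [(array([ 466., -346.,  112.]), 0.75)]
top cap_rim [(array([ 463., -345.,  142.]), 0.72), (array([ 464., -350.,  254.]), 0.39)]
top tray [(array([ 465., -351.,   -2.]), 0.65), (array([362.,  -4.,   4.]), 0.64)]
top puller_fork [(array([ 464., -347.,  145.]), 0.71)]
```

View pics/side4.png

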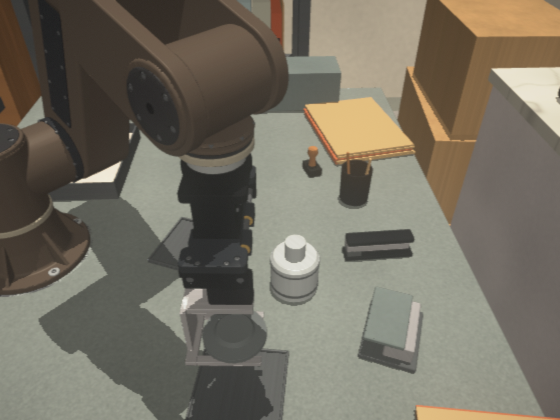

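>>> {"name": "arm_command", "arguments": {
  "rows": [
    [[0, 0, 0.04], 0],
    [[0, 0, 0.07], 0],
    [[0, 0, 0.08], 0],
    [[0, 0, 0.08], 0],
    [[0, 0, 0.06], 0]
  ]
}}

```text
t: 14.5
eef_pos: [463.8, -347.7, 152.9]
tcp_rot: [3.141, -0.001, 3.08]
ft_force: [0.5, -0.7, -4.4]
opening: 0.253
grip_force: 30.0
```

>>> {"name": "arm_command", "arguments": {
  "rows": [
    [[0, 0, 0.03], 0],
    [[0, 0, 0.016], 0],
    [[0, 0, 0.008], 0],
    [[0, 0, 0.008], 0],
    [[0, 0, 0.008], 0]
  ]
}}

```text
t: 15.0
eef_pos: [464.4, -348.2, 137.7]
tcp_rot: [-3.141, 0.001, 3.08]
ft_force: [-0.5, -0.0, -4.0]
opening: 0.25
grip_force: 30.0
```

>>> {"name": "arm_command", "arguments": {
  "rows": [
    [[0, 0, 0.006], 0],
    [[0, 0, 0.006], 0],
    [[0, 0, 0.006], 0],
    [[0, 0, 0.006], 0],
    [[0, 0, 0.006], 0]
  ]
}}

```text
t: 15.5
eef_pos: [464.2, -348.0, 129.7]
tcp_rot: [3.141, 0.0, 3.08]
ft_force: [0.3, -0.4, -4.5]
opening: 0.251
grip_force: 30.0
```

Run:
```python
from h import *
s=state();print(s["eef_pos"],s["tcp_rot"],s["ft_force"])
for c in ["side","top"]:
    p,P=cloud(c)
    for l in ["cap","cap_rim","puller_fork"]:
        print(c,l,[(np.round(r["position"]),round(r["confidence"],2)) for r in models.mark_of(c,l)][:1])
    Q=near(P,(468,-347),55,8,60); print(np.percentile(Q[:,2],[5,25,50,75,95]))
    h,e=np.histogram(Q[:,2],range(8,61,2));print(h)
```

```text
[ 464.2143327  -347.99239791  129.69356856] [3.14149923e+00 5.98163191e-05 3.08026925e+00] [ 0.2640332  -0.39192532 -4.50501214]
side cap [(array([ 467., -345.,    6.]), 0.83)]
side cap_rim [(array([ 464., -347.,   40.]), 0.59)]
side puller_fork []
[36.81066147 46.31130129 48.82743816 54.82154563 57.0109741 ]
[  0   0   0   0   0   0   0   0   0   0   0  10  36  37 115  76  39  45
 179 489 407 173 108 382 305  25]
top cap [(array([ 465., -348.,    7.]), 0.63)]
top cap_rim [(array([ 464., -349.,   37.]), 0.75)]
top puller_fork [(array([ 463., -351.,   39.]), 0.79)]
[ 9.10035901 40.15709627 46.22795683 49.12855252 53.09804795]
[14  4  0  0  0  0  0  0  0  0  0  0  1  7 10 21 20 16 25 40 38 23 18  5
  0  0]
```

>>> {"name": "arm_command", "arguments": {
  "rows": [
    [[0, 0, 0.004], 0],
    [[0, 0, 0.004], 0],
    [[0, 0, 0.004], 0],
    [[0, 0, 0.004], 0],
    [[0, 0, 0.004], 0]
  ]
}}

```text
t: 16.4
eef_pos: [464.3, -348.1, 124.8]
tcp_rot: [-3.142, 0.0, 3.08]
ft_force: [-0.5, -0.3, -4.2]
opening: 0.249
grip_force: 30.0
```

>>> {"name": "arm_command", "arguments": {
  "rows": [
    [[0, 0, 0.006], 0],
    [[0, 0, 0.006], 0],
    [[0, 0, 0.006], 0],
    [[0, 0, 0.006], 0],
    [[0, 0, 0], 0]
  ]
}}

```text
t: 16.9
eef_pos: [464.1, -347.9, 118.5]
tcp_rot: [3.141, -0.0, 3.08]
ft_force: [-0.4, 0.3, -2.8]
opening: 0.255
grip_force: 30.0
```

Run:
```python
from h import *
s=state();print(s["eef_pos"],s["ft_force"])
p,P=cloud("side")
Q=near(P,(466,-348),75,38,50);print("rim",circ(Q)); 
Q=P.reshape(-1,3);Q=Q[(Q[:,2]>16)&(Q[:,2]<32)&(abs(Q[:,1]+348)<70)]
for x in range(410,515,10):
    y=np.sort(Q[abs(Q[:,0]-x)<4,1])
    if len(y):
        g=np.flatnonzero(np.diff(y)>10); print(x,[(round(a.min()),round(a.max()),len(a)) for a in np.split(y,g+1)])
p,P=cloud("top"); print("top rim",circ(near(P,(466,-348),75,34,50)))
```

```text
[ 464.11155264 -347.92979607  118.53246221] [-0.39372546  0.28797232 -2.79362626]
rim (array([ 454.1, -345.2]), 54.8)
410 [(-391, -318, 224)]
420 [(-391, -380, 49)]
430 [(-392, -380, 43)]
440 [(-393, -383, 37)]
450 [(-394, -387, 25)]
460 [(-395, -390, 27)]
470 [(-395, -389, 28)]
480 [(-395, -386, 38)]
490 [(-396, -383, 49)]
500 [(-396, -383, 37), (-311, -307, 6)]
510 [(-313, -308, 6)]
top rim (array([ 458.8, -349.6]), 51.3)
```

>>> {"name": "arm_command", "arguments": {
  "rows": [
    [[0.01, 0, 0], 0],
    [[0.02, 0, 0], 0],
    [[0.03, 0, 0], 0],
    [[0.04, 0, 0], 0],
    [[0.05, 0, 0], 0]
  ]
}}

```text
t: 17.5
eef_pos: [425.8, -345.6, 118.8]
tcp_rot: [3.142, 0.0, 3.08]
ft_force: [0.5, -0.0, -3.1]
opening: 0.25
grip_force: 30.0
```

>>> {"name": "arm_command", "arguments": {
  "rows": [
    [[0.06, 0, 0], 0],
    [[0.06, 0, 0], 0],
    [[0.06, 0, 0], 0],
    [[0.06, 0, 0], 0],
    [[0.04, 0, 0], 0]
  ]
}}

```text
t: 18.0
eef_pos: [355.4, -341.3, 118.9]
tcp_rot: [3.141, -0.0, 3.08]
ft_force: [-0.5, 0.0, -1.9]
opening: 0.253
grip_force: 30.0
```

Run:
```python
from h import *
s=state();print(s["eef_pos"],s["ft_force"],s["joints"])
for c in ["side","top"]:
    P=wr(c,c+"5"); print(c,models.mark_of(c,"cap")[:1]); print("rim",circ(near(P,(466,-348),75,38,50)))
```

```text
[ 355.3956475  -341.28789545  118.90213223] [-0.50667674  0.00491991 -1.85860705] [-8.99324154e-01  3.95175208e-01  1.95378440e+00  6.08665137e-05
  7.92829823e-01 -2.40827544e+00]
side [{'position': [465.7, -348.0, 2.3], 'confidence': 0.79}]
rim (array([ 464. , -348.3]), 46.8)
top [{'position': [464.9, -350.0, 5.2], 'confidence': 0.97}]
rim (array([ 465.8, -349. ]), 46.6)
```

View pics/side5.png

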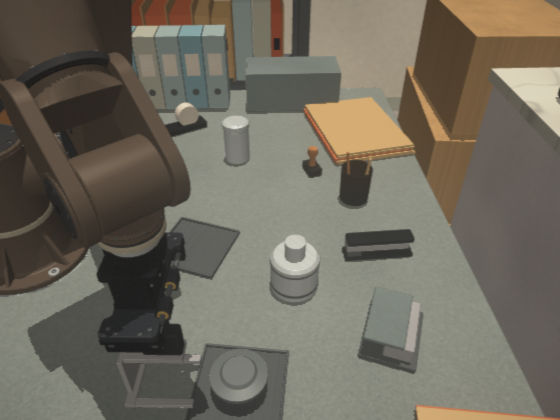

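>>> {"name": "arm_command", "arguments": {
  "rows": [
    [[0, 0, -0.08], 0],
    [[0, 0.06, 0], 0],
    [[0, 0.12, 0], 0],
    [[0, 0.12, 0], 0],
    [[0, 0.12, 0], 0]
  ]
}}

```text
t: 18.7
eef_pos: [363.3, -234.6, 138.3]
tcp_rot: [3.141, -0.0, 3.08]
ft_force: [1.3, -0.7, -2.6]
opening: 0.251
grip_force: 30.0
```

>>> {"name": "arm_command", "arguments": {
  "rows": [
    [[0, 0.12, 0], 0],
    [[0, 0.06, 0], 0],
    [[-0.07, 0, 0], 0],
    [[-0.07, 0, 0], 0],
    [[0, 0, 0], 0]
  ]
}}

```text
t: 19.2
eef_pos: [402.7, -193.1, 138.4]
tcp_rot: [-3.141, 0.001, 3.082]
ft_force: [-0.5, 0.1, -2.8]
opening: 0.249
grip_force: 30.0
```

>>> {"name": "arm_command", "arguments": {
  "rows": [
    [[0, 0, 0.05], 0],
    [[0, 0, 0.05], 0],
    [[0, 0, 0.03], 0],
    [[0, 0, 0.014], 0],
    [[0, 0, 0], 0]
  ]
}}

```text
t: 19.7
eef_pos: [400.8, -193.6, 102.5]
tcp_rot: [3.141, -0.001, 3.08]
ft_force: [0.1, -0.1, -3.4]
opening: 0.252
grip_force: 30.0
```

>>> {"name": "arm_command", "arguments": {
  "rows": [
    [[0, 0, 0.004], 0],
    [[0, 0, 0.004], 0],
    [[0, 0, 0.002], 0],
    [[0, 0, 0.002], 0],
    [[0, 0, 0], 0]
  ]
}}

```text
t: 20.2
eef_pos: [401.0, -193.9, 99.9]
tcp_rot: [3.142, 0.0, 3.08]
ft_force: [-0.3, -0.2, -3.6]
opening: 0.249
grip_force: 30.0
```

>>> {"name": "arm_command", "arguments": {
  "rows": [
    [[0, 0, 0.002], 0],
    [[0, 0, 0.002], 0],
    [[0, 0, 0.002], 0],
    [[0, 0, 0], 0],
    [[0, 0, 0], 0]
  ]
}}

```text
t: 20.7
eef_pos: [401.4, -193.9, 98.8]
tcp_rot: [-3.141, 0.001, 3.08]
ft_force: [0.6, 2.5, 5.6]
opening: 0.249
grip_force: 30.0
```

Contact with the counter (upward force). Release and lift off.

>>> {"name": "arm_command", "arguments": {
  "rows": [
    [[0, 0, 0], 0],
    [[0, 0, 0], 0],
    [[0, 0, 0], 0],
    [[0, 0, 0], 0],
    [[0, 0, 0], 0]
  ],
  "claw": 0.8
}}

```text
t: 21.2
eef_pos: [401.0, -193.9, 98.3]
tcp_rot: [3.141, -0.0, 3.08]
ft_force: [0.5, 0.2, 1.0]
opening: 0.612
grip_force: 0.0
```

>>> {"name": "arm_command", "arguments": {
  "rows": [
    [[0, 0, -0.02], 0],
    [[0, 0, -0.06], 0],
    [[0, 0, -0.1], 0],
    [[0, 0, -0.15], 0],
    [[0, 0, -0.15], 0]
  ]
}}

```text
t: 21.7
eef_pos: [400.7, -193.7, 219.9]
tcp_rot: [3.141, -0.001, 3.08]
ft_force: [0.6, -0.1, -0.6]
opening: 0.801
grip_force: 0.0
```

Run:
```python
from h import *
s=state();print(s["eef_pos"],s["ft_force"],s["opening"])
for c in ["side","top"]:
    P=wr(c,c+"6")
    for l in ["cap","puller","puller_grip","stapler","stamp","punch","pencil_cup"]: print(c,l,[np.round(r["position"]) for r in models.mark_of(c,l)[:1]])
    print("rim",circ(near(P,(466,-348),75,38,50)))
```

```text
[ 400.66808584 -193.6533099   219.85783339] [ 0.57720727 -0.14934776 -0.55764242] 0.8008981838605055
side cap [array([ 465., -348.,    1.])]
side puller [array([ 404., -194.,   -1.])]
side puller_grip [array([ 403., -190.,  119.])]
side stapler [array([760., -42.,  -0.])]
side stamp [array([648., 280.,  -4.])]
side punch []
side pencil_cup [array([738., 157.,   2.])]
rim (array([ 464.1, -348.4]), 46.8)
top cap [array([ 465., -348.,    5.])]
top puller [array([ 400., -193.,   -2.])]
top puller_grip [array([ 400., -196.,  115.])]
top stapler [array([756., -44.,  -1.])]
top stamp [array([645., 279.,   0.])]
top punch [array([ 735., -261.,   -2.])]
top pencil_cup [array([738., 159.,   1.])]
rim (array([ 469.1, -351.5]), 44.7)
```

View pics/side6.png

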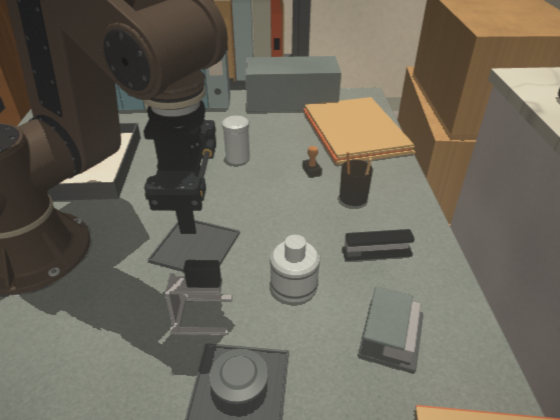

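```bash
python3 -c "
from cell import env
print(env.job_done())"
```

```text
the job is handed in; nothing more can be done
None
```

I pulled the cap off the canister with the puller and set it upright in the far tray. The puller now stands on the bare counter, and the other things on the counter are where they were. I handed the job in at about 22 s, and the hand-in call returned no verdict.

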